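# Pack the heavier sample tin at the bottom

### The arm

A 7-joint arm with a two-finger parallel gripper is mounted at the origin on the work surface; the furniture and walls round the work are solid. World frame = base frame: x ahead of the robot, y to its left, z up, the work surface at z = 0. Lengths are in m, angles in rad, forces in N, time in s.
With the tool pointing down it reaches from about 0.4 to 0.85 m from the base axis. Payload 4.5 kg.
Tool frame: the origin (TCP) lies on the centre line of the jaws, within the pads' length; the fingertips stand 14 mm ahead of it and the grasp point (between the pads) lies 5 mm behind it (nose_length is the distance from the TCP to the fingertips, in m); x points along the fingers, y is the direction in which the jaws open and shut, and the axes are right-handed (so a half turn about x gives the same grasp; the last joint's range is limited). The gripper opens to 88 mm and grips with 3 to 60 N. Pads are 18 mm wide; open, the fingers measure 123 mm over their backs; the gripper's body (75 mm by 187 mm) begins 45 mm behind the grasp point.
Start: joints at [0.034, 0.689, -0.195, 1.565, 0.157, 0.902, -0.215], TCP at [0.625, 0, 0.253] pointing down, gripper open.
Joint ranges: [-3.01, 3.01], [-0.46, 2.08], [-1.47, 1.51], [0.13, 2.56], [-1, 4.14], [0.04, 2.09], [-2.66, 2.66]. Speed limits (rad/s): [2.57, 2.57, 3.14, 3.14, 3.14, 3.14, 3.14].

### API

Orientations are given as a unit quaternion [x, y, z, w].
In Python, from plant import get_state, snapshot, camera_params, finish_job, boxes_of, silhouettes, spot_point, nose_length gives the robot as it stands.
- The arm moves only by the tool apply_moves, never from a script. Its arguments are lists of equal length, an entry for each row: "delta_pos": the shift along the tool's x, y, z in cm, a list of three; "yaw": the turn about the tool's x in rad; "gripper": the opening in per cent of the stroke, from 0 (shut) to 100 (fully open). A call has 1 to 10 rows; each row is the pose to reach, as a shift and turn from the pose measured when the call began, along the tool's axes at that moment; what a row does not reach only later rows make up. A row lasts 1/12 s, in which the tool goes at most 41.7 mm and 7.16 degrees, less where a joint would pass 70% of its speed; a pose out of reach is approached as far as the arm can. A call with a gripper value outside its range is refused whole. The fingers move at their own pace and stop on an object; "force" is the grip in N (left out, the last holds). Time passes only in rows, so rows that repeat a pose let the fingers close. It gives the time, the measured TCP pose, the force and the opening at its end, in the units of the state.
- get_state(): the state, without advancing time (a new reading comes with each control period).
- snapshot(name): name is "scene" or "side" or "wrist"; returns the picture (400x640x3 uint8, red, green, blue); there is no depth.
- camera_params(name): a dict with "fovy" (degrees; the focal length in pixels is half the picture's height over the tangent of half this angle, whatever the lens; pixels are square), "cx", "cy" (the principal point, pixels), "position" and "orientation" of the camera in the world. Camera axes: x right, y down, z forward; pixel columns grow to the right and rows downward; lengths in m; the calibration is good to about 2 mm. A picture is of the moment at which its call begins: read the wrist's pose just before it. camera_params takes no time and is no camera call; for the wrist camera it gives the pose at the moment of the call.
- finish_job(): hands the job in, once; it reports no verdict.
Trained networks look in the newest picture that a camera, given by its name, has taken for a name from the list of things; names that differ only in an ending like _2 or _b are one class to them, and where a whole thing is asked for, a point or a joint stands for the part that bears it (a point fixed in the world has none). Each returns a list of dicts, best first, with "score" (0 to 1); they miss things now and then, are a little off and sometimes report something else, mostly with a low value. They report only what shows in the picture. A call takes as long as a camera call. They do not tell look-alikes from the thing itself.
- boxes_of(thing, camera): "bbox" ([left, top, width, height] in pixels, round what is visible of it).
- silhouettes(thing, camera): "mask" (400x640 bool, what is visible of it) and "bbox" ([left, top, width, height] in pixels, round what is visible of it).
- spot_point(thing, camera): "pixel" ([column, row] in pixels: a listed point, or the origin of a listed thing).
The state is a dict: "clock": time; "q": joint angles; "qd": joint speeds; "joint_torque": joint torques, N m; "tool_pos": TCP position; "eef_rot": TCP orientation; "contact_force": force on the tool from outside, world axes, zero at the start; "moment": the same for the moment, N m; "opening": opening from 0.0 (shut) to 1.0 (fully open).
Only numpy, scipy, OpenCV 4.12 (cv2) and the standard library are available. Lean on these libraries where they do the work, as an engineer would, in place of code of your own. Each camera call takes 0.05 s, during which the arm holds its last target.

### The job

Two tins that look alike are to go out in the grey transit tray. Lift them to feel which one is heavier, stand the heavier one in the round ring on the tray's floor, and stack the lighter one upright and squarely on top of it. Set them down gently, without dropping them.

Things in the scene. Friction and masses are not known exactly. Their poses are not given: they have to be found in the camera images.
- tin_a: one of two closed round sheet-steel tins that look exactly alike (plain cylinder, 54 mm diameter, 48 mm high, flat lid and flat base, lid fixed on). One holds steel parts and weighs 600 to 800 g, the other glass ones and weighs 210 to 290 g; which is which cannot be seen and is not told by its name or place, only felt on lifting. Stands upright on the bench. Origin: centre of the underside, z up along its axis.
- tin_b: one of two closed round sheet-steel tins that look exactly alike (plain cylinder, 54 mm diameter, 48 mm high, flat lid and flat base, lid fixed on). One holds steel parts and weighs 600 to 800 g, the other glass ones and weighs 210 to 290 g; which is which cannot be seen and is not told by its name or place, only felt on lifting. Stands upright on the bench. Origin: centre of the underside, z up along its axis.
- tray: grey sheet-metal transit tray fixed to the bench, 180 x 180 mm, open at the top, walls 3 mm thick and, with the rolled rim, 33 mm high, floor 4 mm thick. A raised aluminium locating ring, 80 mm inside and 88 mm outside diameter, 9 mm high, stands in the middle of its floor. Origin: centre of the underside, x and y along its sides, z up.
- tray_seat (a point): centre of the locating ring, on the top face of the tray's floor (4 mm above the tray's origin), where the bottom tin stands
There are look-alikes about, which are no part of the job. What is shaped like the tin_b but pink is not meant. What is shaped like the tin_a but purple is not meant.

How it is judged:
By the outcome, as a careful person would: the job done as asked, in the order asked, and still so for the second after the job is handed in, with the robot touching nothing.
It also fails if it takes over 58 s, if anything falls off the work surface, if the arm or the gripper's body presses on something with over 40 N, if the wrist force passes 120 N, or if a joint passes its speed limit or range.

## Working session

There is one attempt and no reset: what is moved stays moved. The work goes in short steps, Python scripts to look and compute and a tool call to move; the robot and the scene stay as the last step left them, time stands still between calls to the robot, and variables do not carry over. Pictures are saved under pics/ and viewed, and the job is handed in when it is done.

Besides the shell and the picture viewer there is one more tool, called after ">>>" in YAML: its name, and indented under it one key for each argument. apply_moves: Moves the arm, as the interface text tells. Its arguments: {"type":"object","properties":{"delta_pos":{"type":"array"},"yaw":{"type":"array"},"gripper":{"type":"array"},"force":{"type":"number"}},"required":["delta_pos","yaw","gripper"]}

```bash
mkdir -p pics; ls; cat > h.py <<'E'
import numpy as np, cv2
from scipy.spatial.transform import Rotation as R
from plant import *
def save(n,im): cv2.imwrite('pics/'+n+'.png',im[:,:,::-1])
def ray(p,px):
    f=200/np.tan(np.radians(p['fovy'])/2)
    d=np.array([(px[0]-p['cx'])/f,(px[1]-p['cy'])/f,1.])
    return np.array(p['position']),R.from_quat(p['orientation']).apply(d)
def onz(p,px,z):
    o,d=ray(p,px); return o+d*(z-o[2])/d[2]
def proj(p,X):
    f=200/np.tan(np.radians(p['fovy'])/2)
    c=R.from_quat(p['orientation']).inv().apply(np.array(X)-p['position'])
    return np.array([p['cx']+f*c[0]/c[2],p['cy']+f*c[1]/c[2]])
E
python3 - <<'E'
from h import *
s=get_state();print({k:np.round(v,3) for k,v in s.items()})
for n in('scene','side','wrist'):
    p=camera_params(n);print(n,p)
    im=snapshot(n);save(n+'0',im)
    for t in('tin_a','tray'):
        print(t,[(np.round(b['score'],2),np.round(b['bbox'],1)) for b in boxes_of(t,n)])
    print('seat',[(np.round(b['score'],2),np.round(b['pixel'],1)) for b in spot_point('tray_seat',n)])
print(nose_length, get_state()['clock'])
E
```

```text
pics
{'clock': np.float64(0.0), 'q': array([ 0.034,  0.69 , -0.194,  1.566,  0.157,  0.903, -0.215]), 'qd': array([ 0.001, -0.   , -0.   , -0.002, -0.002,  0.   , -0.   ]), 'joint_torque': array([ 0.0000e+00, -5.2757e+01, -1.2670e+00, -1.5343e+01, -5.3000e-02,
        7.0000e-03,  0.0000e+00]), 'tool_pos': array([ 0.624, -0.   ,  0.252]), 'eef_rot': array([-0.499, -0.5  ,  0.5  , -0.5  ]), 'contact_force': array([ 0.101, -0.153, -0.971]), 'moment': array([0.025, 0.022, 0.052]), 'opening': np.float64(1.004)}
scene {'fovy': 56.299867339416906, 'cx': 326.7925397640704, 'cy': 202.32739810500348, 'position': array([0.01735036, 0.54314102, 0.53861837]), 'orientation': array([-0.36749652,  0.80923219, -0.4192359 ,  0.1852858 ])}
tin_a [(np.float64(0.66), array([294.3, 178.5,  22.4,  33. ])), (np.float64(0.64), array([334.4, 206.7,  20.6,  32.2])), (np.float64(0.55), array([296.9, 232.3,  25.1,  36. ]))]
tray []
seat [(np.float64(0.72), array([371.2, 184.7]))]
side {'fovy': 46.06566187386974, 'cx': 321.0014249982152, 'cy': 194.56257722677023, 'position': array([0.17441539, 0.70905035, 0.63396522]), 'orientation': array([-0.2370975 ,  0.87633504, -0.40509361,  0.10826279])}
tin_a [(np.float64(0.87), array([212.3, 212.2,  32.3,  37.5])), (np.float64(0.77), array([310.6, 220.6,  30.9,  43.4])), (np.float64(0.58), array([273. , 159.7,  28.1,  34.9])), (np.float64(0.57), array([338.4, 182.2,  29.3,  37.8]))]
tray [(np.float64(0.95), array([300.8, 116. , 100. ,  65.5]))]
seat [(np.float64(0.74), array([351.3, 150. ]))]
wrist {'fovy': 60.25158482884196, 'cx': 317.37440773875215, 'cy': 196.7563948201005, 'position': array([0.62515379, 0.06790148, 0.38416324]), 'orientation': array([ 9.91202636e-01, -3.75322448e-05,  1.96249954e-04,  1.32352915e-01])}
tin_a [(np.float64(0.6), array([134.6,  64.7,  71. ,  59.3]))]
tray []
seat [(np.float64(0.71), array([265.9, 251.1]))]
0.014 0.6
```

```bash
python3 - <<'E'
import cv2,numpy as np
a=[cv2.imread(f'pics/{n}0.png') for n in('scene','side','wrist')]
cv2.imwrite('pics/c_scene.png',cv2.resize(a[0][120:320,200:460],(780,600)))
cv2.imwrite('pics/c_side.png',cv2.resize(a[1][90:290,180:440],(780,600)))
E
```

```text
(no output)
```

View pics/c_scene.png

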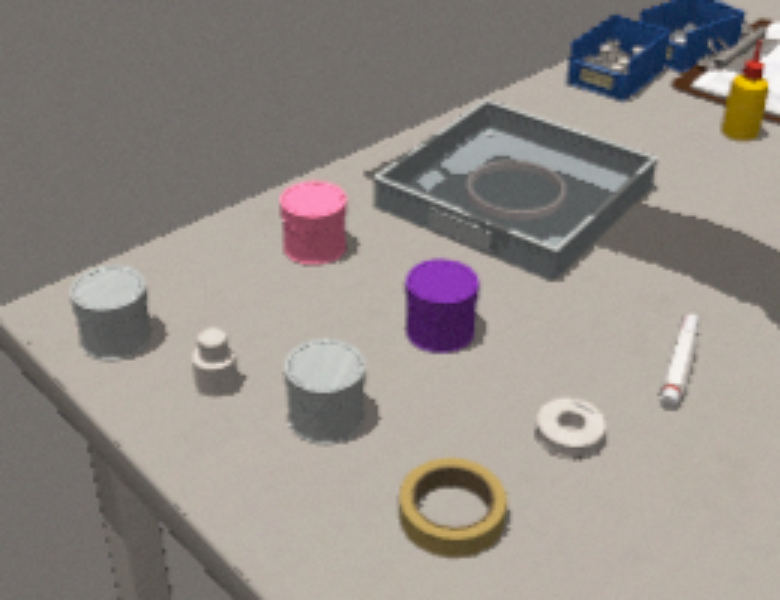

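View pics/c_side.png

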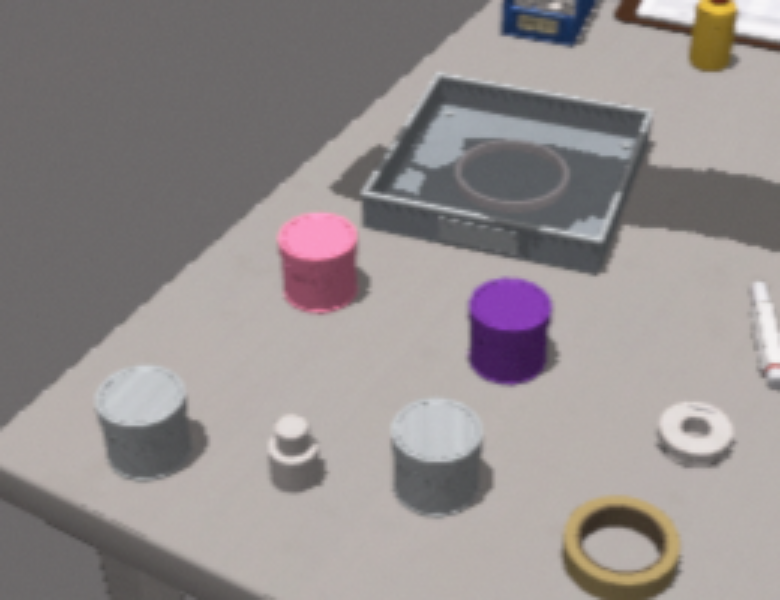

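View pics/wrist0.png

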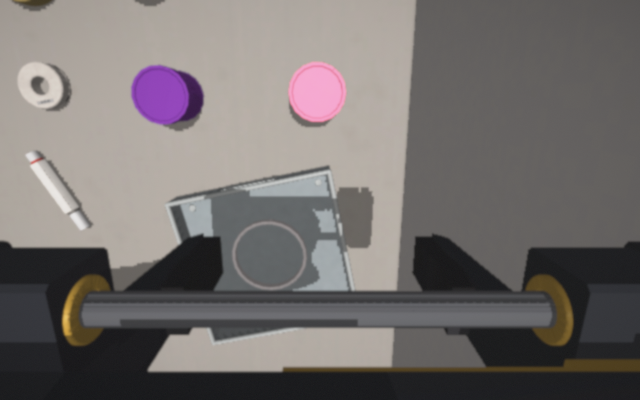

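```bash
python3 - <<'E'
from h import *
S=camera_params('scene');D=camera_params('side');W=camera_params('wrist')
for n,z,a,b in (('far',.048,(236.7,216),(227.3,221.7)),('near',.048,(308.3,241.7),(325.3,233.3)),('ring',.013,(372,182.7),(350.7,147.7)),('pink',.048,(200+314/3,120+200/3),(180+317/3,90+236/3)),('purple',.048,(200+442/3,120+282/3),(180+510/3,90+304/3)),('plug',.03,(200+213/3,120+340/3),(180+292/3,90+430/3)),('tape',.012,(200+453/3,120+500/3),(180+620/3,90+545/3))):
    print(n,onz(S,a,z).round(4),onz(D,b,z).round(4))
for n,z,a in (('ring',.013,(269.5,255.5)),('pink',.048,(317,91.5)),('purple',.048,(161,94.5)),('t1',.033,(329,168)),('t2',.033,(167,204)),('t4',.033,(214,342))): print(n,onz(W,a,z).round(4))
E
```

```text
far [0.62   0.2642 0.048 ] [0.627 0.264 0.048]
near [0.4552 0.2003 0.048 ] [0.4603 0.2004 0.048 ]
ring [ 0.5577 -0.0971  0.013 ] [ 0.5649 -0.1005  0.013 ]
pink [0.6152 0.0816 0.048 ] [0.6234 0.0796 0.048 ]
purple [0.47   0.0793 0.048 ] [0.4759 0.077  0.048 ]
plug [0.5429 0.2303 0.03  ] [0.5438 0.2286 0.03  ]
tape [0.339  0.1943 0.012 ] [0.3414 0.1962 0.012 ]
ring [ 0.5694 -0.1043  0.013 ]
pink [0.6251 0.0783 0.048 ]
purple [0.4792 0.0756 0.048 ]
t1 [0.6374 0.0032 0.033 ]
t2 [ 0.4657 -0.0355  0.033 ]
t4 [ 0.5021 -0.2071  0.033 ]
```

```bash
cat >> h.py <<'E'
def delta(target):
    s=get_state(); return R.from_quat(s['eef_rot']).inv().apply(np.array(target)-s['tool_pos'])*100
E
python3 - <<'E'
from h import *
s=get_state();print(R.from_quat(s['eef_rot']).as_matrix().round(3));print(delta([.460,.200,.19]))
E
```

```text
[[ 0.  1.  0.]
 [-0.  0. -1.]
 [-1.  0.  0.]]
[  6.27222397 -16.50044566 -20.00000469]
```

>>> apply_moves:
  delta_pos:
    - [1,-2.5,-3]
    - [2,-5,-6]
    - [3,-7.5,-9]
    - [4,-10,-12]
    - [5,-12.5,-15]
    - [6,-15,-18]
    - [6.3,-16.5,-20]
    - [6.3,-16.5,-20]
    - [6.3,-16.5,-20]
  yaw: [0,0,0,0,0,0,0,0,0]
  gripper: [85,85,85,85,85,85,85,85,85]
  force: 30

```text
clock: 1.35
tool_pos: [0.4593, 0.2016, 0.1898]
eef_rot: [0.499, 0.501, -0.499, 0.501]
contact_force: [0.6, -0.7, -0.7]
opening: 0.851
```

```bash
python3 - <<'E'
from h import *
W=camera_params('wrist');im=snapshot('wrist');save('w1',im)
s=get_state();print(s['clock'],s['tool_pos'],s['contact_force'],s['opening'])
for b in silhouettes('tin_a','wrist'):
    m=b['mask'];ys,xs=np.nonzero(m);x,y,w,h=b['bbox']
    print(round(b['score'],2),np.round(b['bbox'],1),xs.mean(),ys.mean())
E
```

```text
1.4 [0.46046001 0.20001276 0.18993214] [-0.16045594 -0.22082734 -0.42388548] 0.849304137343744
0.91 [311.5 272.5  51.6  75.2] 335.421686746988 313.68745570517365
0.9 [476.2  77.1  97.1  67.7] 525.6500547645126 110.60679079956188
0.58 [286.4 152.1  66.8  71.5] 319.75099601593627 188.50569151963575
0.47 [472.1 269.3  27.   21.3] 485.7049808429119 278.735632183908
```

View pics/w1.png

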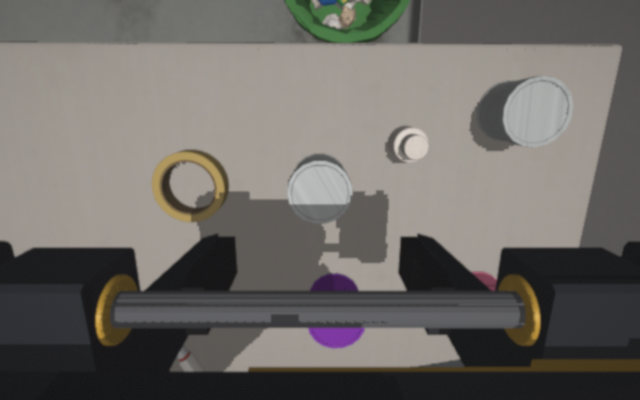

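The wrist view shows both plain steel tins: the near one with its lid at about (319.5,191), the far one at (538,111). Purple (336,310) and pink (483,280) are the look-alikes, and there is a white plug at (411,145).

```bash
python3 - <<'E'
from h import *
W=camera_params('wrist')
im=cv2.imread('pics/w1.png');cv2.imwrite('pics/w1c.png',cv2.resize(im[60:240,270:590],(800,450)))
for n,z,a in (('near',.048,(319.5,191)),('far',.048,(537.5,111)),('plug',.03,(413,145))): print(n,onz(W,a,z).round(4))
t=onz(W,(319.5,191),.048);t[2]=.029;print(delta(t))
E
```

```text
near [0.4634 0.1974 0.048 ]
far [0.6315 0.2608 0.048 ]
plug [0.5423 0.2327 0.03  ]
[16.10135868  0.2054747   0.16117981]
```

View pics/w1c.png

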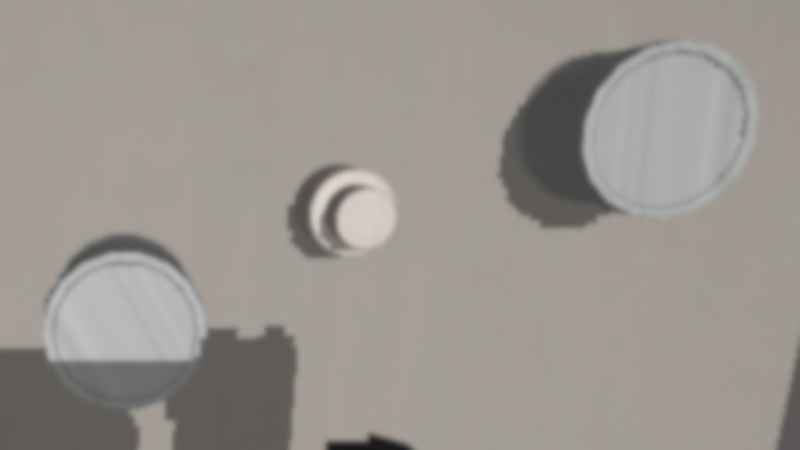

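>>> apply_moves:
  delta_pos:
    - [3,0.15,0.2]
    - [6,0.15,0.2]
    - [9,0.15,0.2]
    - [12,0.15,0.2]
    - [14,0.15,0.2]
    - [15.5,0.15,0.2]
    - [16.1,0.15,0.2]
    - [16.1,0.15,0.2]
    - [16.1,0.15,0.2]
  yaw: [0,0,0,0,0,0,0,0,0]
  gripper: [85,85,85,85,85,85,85,85,85]

```text
clock: 2.2
tool_pos: [0.4638, 0.1963, 0.0294]
eef_rot: [0.501, 0.498, -0.5, 0.5]
contact_force: [0.5, 1.1, 0.4]
opening: 0.855
```

>>> apply_moves:
  delta_pos:
    - [0,0,0]
    - [0,0,0]
    - [0,0,0]
    - [0,0,0]
    - [0,0,0]
    - [0,0,0]
    - [0,0,0]
  yaw: [0,0,0,0,0,0,0]
  gripper: [50,50,50,50,50,50,50]
  force: 35

```text
clock: 2.78
tool_pos: [0.4631, 0.1961, 0.0302]
eef_rot: [0.501, 0.499, -0.501, 0.5]
contact_force: [-2.0, 0.3, 7.6]
opening: 0.604
```

>>> apply_moves:
  delta_pos:
    - [0,0,0]
    - [-1,0,0]
    - [-3,0,0]
    - [-5,0,0]
    - [-6,0,0]
    - [-6,0,0]
    - [-6,0,0]
    - [-6,0,0]
  yaw: [0,0,0,0,0,0,0,0]
  gripper: [50,50,50,50,50,50,50,50]

```text
clock: 3.45
tool_pos: [0.4628, 0.196, 0.0897]
eef_rot: [-0.501, -0.499, 0.501, -0.5]
contact_force: [0.5, -0.7, -1.3]
opening: 0.607
```

```bash
python3 - <<'E'
from h import *
f=[]
for i in range(4):
    save('w2',snapshot('wrist'));s=get_state();f.append(s['contact_force'])
print(np.round(f,2),s['opening'],s['tool_pos'],s['joint_torque'].round(2))
E
```

```text
[[-0.26 -0.4  -2.58]
 [-0.35 -0.21 -2.73]
 [-0.65 -0.53 -2.48]
 [-0.05 -0.67 -2.11]] 0.6075217763292936 [0.46257673 0.19594833 0.08937381] [ 2.000e-02 -4.925e+01  4.200e-01 -5.550e+00 -1.000e-02 -4.000e-02
 -0.000e+00]
```

View pics/w2.png

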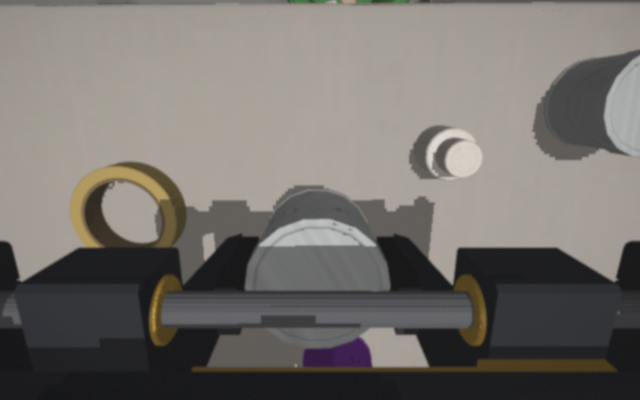

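The near tin is held and lifted (lid at about (318,285)). It pulls about 2.5 N, roughly 0.25 kg, so it is the light one. I'll set it back down and take the other.

>>> apply_moves:
  delta_pos:
    - [2,0,0]
    - [4,0,0]
    - [5.2,0,0]
    - [5.5,0,0]
    - [5.8,0,0]
    - [5.9,0,0]
    - [5.95,0,0]
    - [5.95,0,0]
  yaw: [0,0,0,0,0,0,0,0]
  gripper: [50,50,50,50,50,50,50,50]

```text
clock: 4.32
tool_pos: [0.463, 0.196, 0.0304]
eef_rot: [0.501, 0.499, -0.501, 0.5]
contact_force: [-0.1, -0.6, -2.3]
opening: 0.604
```

>>> apply_moves:
  delta_pos:
    - [0,0,0]
    - [0,0,0]
    - [0,0,0]
    - [0,0,0]
    - [-1,0,0]
    - [-4,0,0]
    - [-7,0,0]
    - [-10,0,0]
    - [-12,0,0]
    - [-12,0,0]
  yaw: [0,0,0,0,0,0,0,0,0,0]
  gripper: [85,85,85,85,85,85,85,85,85,85]

```text
clock: 5.15
tool_pos: [0.4649, 0.197, 0.1548]
eef_rot: [0.504, 0.498, -0.498, 0.501]
contact_force: [0.1, -0.2, -0.5]
opening: 0.852
```

```bash
python3 - <<'E'
from h import *
save('w3',snapshot('wrist'));s=get_state();print(s['clock'],s['tool_pos'],s['contact_force'].round(2),s['opening'])
print(delta([.6305,.2615,.15]))
E
```

```text
5.2 [0.46410581 0.19663705 0.15291981] [0.7  0.04 0.8 ] 0.8503076308541262
[ 0.39712361 16.61563711 -6.54144049]
```

View pics/w3.png

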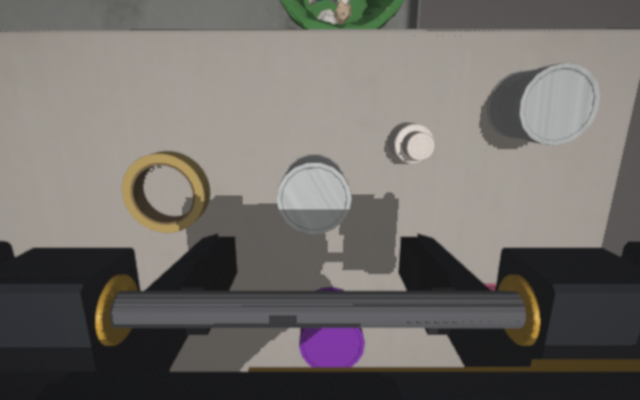

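>>> apply_moves:
  delta_pos:
    - [-1,2.5,-1]
    - [-2,6,-2]
    - [-3.5,9.5,-3.5]
    - [-3.5,13,-5]
    - [-3.5,16,-6]
    - [-3.5,16.6,-6.5]
    - [-3.5,16.6,-6.5]
    - [-3.5,16.6,-6.5]
  yaw: [0,0,0,0,0,0,0,0]
  gripper: [85,85,85,85,85,85,85,85]

```text
clock: 5.87
tool_pos: [0.6288, 0.2607, 0.1873]
eef_rot: [0.501, 0.499, -0.5, 0.5]
contact_force: [-0.3, 0.3, -0.0]
opening: 0.853
```

```bash
python3 - <<'E'
from h import *
W=camera_params('wrist');save('w4',snapshot('wrist'));s=get_state();print(s['clock'],s['tool_pos'],s['contact_force'].round(2))
for b in silhouettes('tin_a','wrist'):
    print(round(b['score'],2),np.round(b['bbox'],1))
E
```

```text
5.9167 [0.62841995 0.2604256  0.18767341] [ 0.93 -1.34 -0.68]
0.88 [172.  335.3  31.6  35.6]
0.83 [287.3 324.4  53.3  43.7]
0.78 [ 95.9 216.   80.5  74.1]
0.6 [283.5 144.9  69.2  72. ]
```

View pics/w4.png

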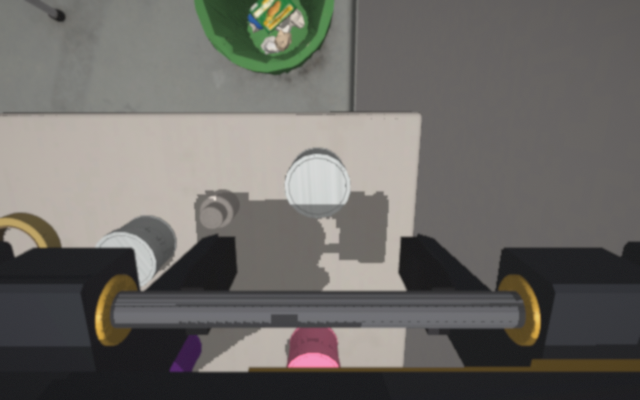

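The far tin's lid is centred at about (317.5,185) and its surroundings are clear; the plug is at (213,211).

```bash
python3 - <<'E'
from h import *
W=camera_params('wrist');t=onz(W,(317.5,185),.048);print(t);t[2]=.029;print(delta(t));print(onz(W,(128,257),.048))
E
```

```text
[0.62929015 0.26416348 0.048     ]
[15.90730108  0.03805262 -0.39137604]
[0.46696767 0.20151606 0.048     ]
```

>>> apply_moves:
  delta_pos:
    - [3,0.05,-0.3]
    - [6,0.05,-0.3]
    - [9,0.05,-0.3]
    - [12,0.05,-0.3]
    - [14,0.05,-0.3]
    - [15.4,0.05,-0.3]
    - [15.9,0.05,-0.3]
    - [15.9,0.05,-0.3]
    - [15.9,0.05,-0.3]
  yaw: [0,0,0,0,0,0,0,0,0]
  gripper: [85,85,85,85,85,85,85,85,85]

```text
clock: 6.72
tool_pos: [0.6299, 0.2635, 0.0302]
eef_rot: [0.502, 0.498, -0.5, 0.5]
contact_force: [0.1, -0.8, 1.4]
opening: 0.854
```

>>> apply_moves:
  delta_pos:
    - [0,0,0]
    - [0,0,0]
    - [0,0,0]
    - [0,0,0]
    - [0,0,0]
    - [0,0,0]
    - [0,0,0]
    - [0,0,0]
  yaw: [0,0,0,0,0,0,0,0]
  gripper: [50,50,50,50,50,50,50,50]
  force: 45

```text
clock: 7.38
tool_pos: [0.6292, 0.2638, 0.0313]
eef_rot: [0.502, 0.499, -0.5, 0.5]
contact_force: [-3.4, -0.5, 7.6]
opening: 0.6
```

>>> apply_moves:
  delta_pos:
    - [-0.5,0,0]
    - [-2,0,0]
    - [-4,0,0]
    - [-6,0,0]
    - [-7,0,0]
    - [-7,0,0]
    - [-7,0,0]
    - [-7,0,0]
  yaw: [0,0,0,0,0,0,0,0]
  gripper: [50,50,50,50,50,50,50,50]

```text
clock: 8.05
tool_pos: [0.628, 0.2632, 0.1001]
eef_rot: [0.501, 0.499, -0.501, 0.5]
contact_force: [0.4, 0.2, -7.4]
opening: 0.601
```

```bash
python3 - <<'E'
from h import *
f=[]
for i in range(4):
    save('w5',snapshot('wrist'));s=get_state();f.append(s['contact_force'])
print(np.round(f,2),s['opening'],s['tool_pos'],s['clock'])
E
```

```text
[[-0.23  0.43 -7.36]
 [-0.25 -0.2  -7.54]
 [-0.11  0.22 -6.87]
 [ 0.1   0.33 -5.99]] 0.6039829741855286 [0.6282598  0.26348525 0.10003792] 8.25
```

View pics/w5.png

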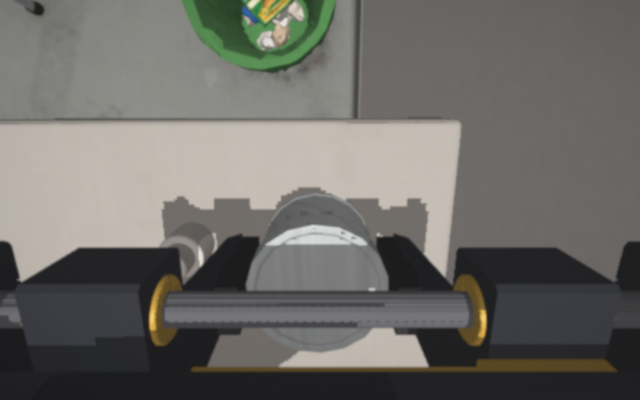

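About 7 N (0.7 kg), so the far tin is the heavy one. It is held straight, and I'll carry it to the tray and look at the ring from just past it.

>>> apply_moves:
  delta_pos:
    - [-2,0,0.5]
    - [-4,-0.5,2]
    - [-6,-1,4.5]
    - [-7,-1.5,7.5]
    - [-7,-2,10.5]
    - [-7,-2.5,13.5]
    - [-7,-3,16.5]
    - [-7,-3.5,19.5]
    - [-7,-4,22]
    - [-7,-4,23]
  yaw: [0,0,0,0,0,0,0,0,0,0]
  gripper: [50,50,50,50,50,50,50,50,50,50]

```text
clock: 9.08
tool_pos: [0.5858, 0.0271, 0.1696]
eef_rot: [-0.5, -0.497, 0.504, -0.499]
contact_force: [-0.2, -0.5, -7.0]
opening: 0.605
```

>>> apply_moves:
  delta_pos:
    - [0,-0.2,1]
    - [0,-0.5,3]
    - [0,-1,6]
    - [0,-1.4,9]
    - [0,-1.8,12]
    - [0,-1.8,15]
    - [0,-1.8,17.5]
    - [0,-1.8,19]
    - [0,-1.8,19]
    - [0,-1.8,19]
  yaw: [0,0,0,0,0,0,0,0,0,0]
  gripper: [50,50,50,50,50,50,50,50,50,50]

```text
clock: 9.92
tool_pos: [0.5661, -0.1633, 0.1704]
eef_rot: [-0.501, -0.497, 0.504, -0.498]
contact_force: [-0.1, 0.8, -6.6]
opening: 0.606
```

```bash
python3 - <<'E'
from h import *
W=camera_params('wrist');save('w6',snapshot('wrist'));s=get_state();print(s['clock'],s['tool_pos'],s['contact_force'].round(2),s['opening'])
for b in spot_point('tray_seat','wrist'): print(b['score'],b['pixel'],onz(W,b['pixel'],.004))
E
```

```text
9.9667 [ 0.56640103 -0.16143614  0.17047523] [-0.99  1.05 -6.63] 0.6012490005872112
0.78 [316.3, 109.6] [ 0.56593022 -0.101636    0.004     ]
```

View pics/w6.png

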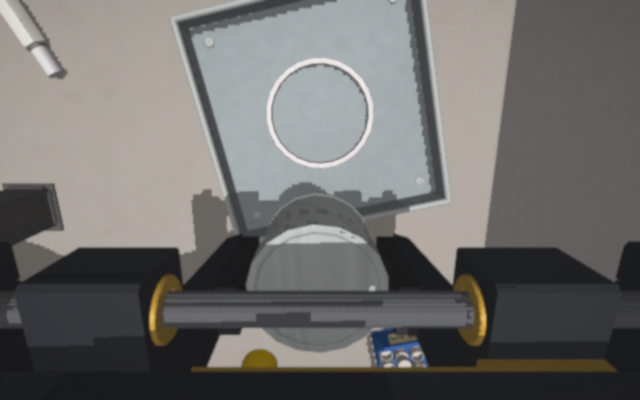

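The ring is clear in view, centred at about (320,112), and the tin hangs straight.

```bash
python3 - <<'E'
from h import *
W=camera_params('wrist');t=onz(W,(320,112.5),.013);s=get_state();print(t,R.from_quat(s['eef_rot']).as_matrix().round(4))
t=np.array([.568,-.102,.08]);print(delta(t))
E
```

```text
[ 0.56912896 -0.10075693  0.013     ] [[-0.0019  1.     -0.0064]
 [-0.0039 -0.0064 -1.    ]
 [-1.     -0.0019  0.0039]]
[ 9.03061504  0.12574979 -5.89350944]
```

>>> apply_moves:
  delta_pos:
    - [0,0.1,-1.5]
    - [1.5,0.15,-4]
    - [4,0.15,-5.5]
    - [7,0.15,-5.9]
    - [10,0.15,-5.9]
    - [11.5,0.15,-5.9]
    - [12.3,0.15,-5.9]
    - [12.5,0.15,-5.9]
    - [12.5,0.15,-5.9]
    - [12.5,0.15,-5.9]
  yaw: [0,0,0,0,0,0,0,0,0,0]
  gripper: [50,50,50,50,50,50,50,50,50,50]

```text
clock: 10.85
tool_pos: [0.5694, -0.1017, 0.0465]
eef_rot: [-0.501, -0.497, 0.502, -0.5]
contact_force: [0.3, -0.7, -6.9]
opening: 0.602
```

```bash
python3 - <<'E'
from h import *
W=camera_params('wrist');save('w7',snapshot('wrist'));s=get_state();print(s['clock'],s['tool_pos'],s['contact_force'].round(2),s['opening'])
print(R.from_quat(s['eef_rot']).as_matrix().round(4))
im=snapshot('side');save('s7',cv2.resize(im[80:200,270:430],(800,600)))
E
```

```text
10.9 [ 0.56941078 -0.10189338  0.04663733] [ 0.14  0.49 -6.14] 0.601563983620254
[[ 9.0e-04  1.0e+00 -6.3e-03]
 [-3.9e-03 -6.3e-03 -1.0e+00]
 [-1.0e+00  9.0e-04  3.9e-03]]
```

View pics/s7.png

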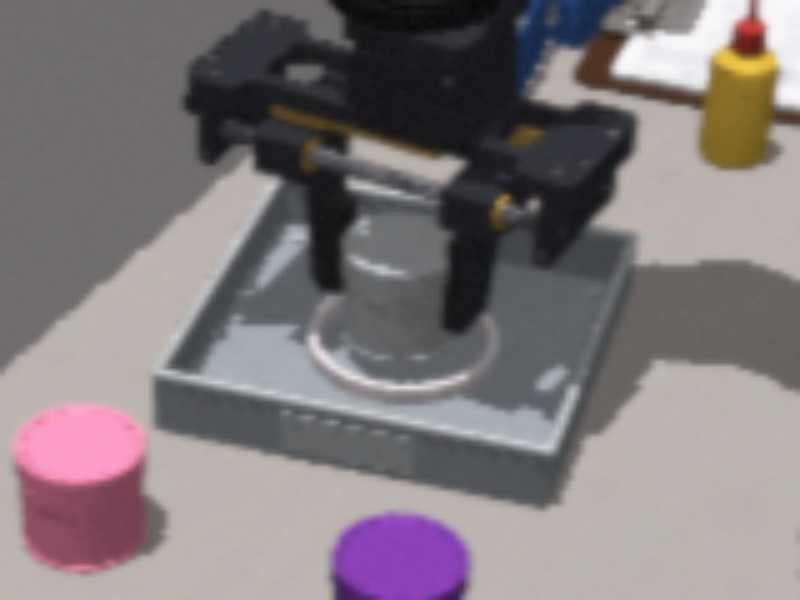

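The tin hangs within the ring and clear of it on all sides. Now lowering gently.

>>> apply_moves:
  delta_pos:
    - [0.3,0,0]
    - [0.6,0,0]
    - [0.8,0,0]
    - [0.95,0,0]
    - [1.05,0,0]
    - [1.1,0,0]
    - [1.1,0,0]
    - [1.1,0,0]
  yaw: [0,0,0,0,0,0,0,0]
  gripper: [50,50,50,50,50,50,50,50]

```text
clock: 11.62
tool_pos: [0.5693, -0.1021, 0.0356]
eef_rot: [-0.501, -0.497, 0.502, -0.5]
contact_force: [-0.3, -0.6, -7.4]
opening: 0.604
```

>>> apply_moves:
  delta_pos:
    - [0.05,0,0]
    - [0.1,0,0]
    - [0.12,0,0]
    - [0.12,0,0]
  yaw: [0,0,0,0]
  gripper: [50,50,50,50]

```text
clock: 11.95
tool_pos: [0.5694, -0.1022, 0.0353]
eef_rot: [-0.501, -0.497, 0.502, -0.5]
contact_force: [-2.5, 0.2, 5.4]
opening: 0.596
```

>>> apply_moves:
  delta_pos:
    - [-0.02,0,0]
    - [-0.02,0,0]
    - [-0.02,0,0]
    - [-0.02,0,0]
    - [-1,0,0]
    - [-4,0,0]
    - [-7,0,0]
    - [-10,0,0]
    - [-12,0,0]
    - [-12,0,0]
  yaw: [0,0,0,0,0,0,0,0,0,0]
  gripper: [85,85,85,85,85,85,85,85,85,85]

```text
clock: 12.78
tool_pos: [0.5721, -0.102, 0.1602]
eef_rot: [0.503, 0.494, -0.5, 0.502]
contact_force: [0.2, -0.5, 0.7]
opening: 0.848
```

```bash
python3 - <<'E'
from h import *
W=camera_params('wrist');im=snapshot('wrist');save('w8',im);s=get_state();print(s['clock'],s['tool_pos'],s['contact_force'].round(2),s['opening'])
print(delta([.463,.1965,.17]))
E
```

```text
12.8333 [ 0.57088763 -0.10195126  0.15798104] [ 0.32 -0.45 -0.28] 0.845530216485898
[ -1.41818456 -10.98678674 -29.76327956]
```

View pics/w8.png

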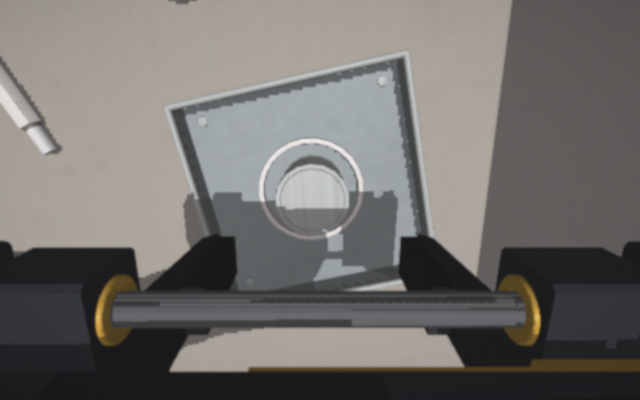

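The heavy tin stands inside the ring: lid centred at about (313,200), ring at (311,189), which is closer to the camera's lean. Going back for the light one.

>>> apply_moves:
  delta_pos:
    - [-0.5,-1,-3]
    - [-1,-2.5,-6.5]
    - [-1.4,-4,-10]
    - [-1.4,-5.5,-13.5]
    - [-1.4,-7,-17]
    - [-1.4,-8,-20.5]
    - [-1.4,-9,-24]
    - [-1.4,-10,-27]
    - [-1.4,-11,-29.5]
    - [-1.4,-11,-29.8]
  yaw: [0,0,0,0,0,0,0,0,0,0]
  gripper: [85,85,85,85,85,85,85,85,85,85]

```text
clock: 13.67
tool_pos: [0.4597, 0.2031, 0.169]
eef_rot: [0.5, 0.499, -0.499, 0.502]
contact_force: [0.7, 0.3, 1.0]
opening: 0.852
```

>>> apply_moves:
  delta_pos:
    - [0,0,0]
    - [0,0,0]
  yaw: [0,0]
  gripper: [85,85]

```text
clock: 13.83
tool_pos: [0.4589, 0.2033, 0.1683]
eef_rot: [0.499, 0.5, -0.499, 0.502]
contact_force: [-0.3, -1.0, -0.0]
opening: 0.85
```

```bash
python3 - <<'E'
from h import *
W=camera_params('wrist');im=snapshot('wrist');save('w9',im);s=get_state();print(s['clock'],s['tool_pos'],s['contact_force'].round(2),s['opening'])
M=R.from_quat(s['eef_rot']).as_matrix().round(4);print(M)
print(delta([.463,.198,.030]))
E
```

```text
13.8833 [0.45948927 0.20214414 0.1684479 ] [ 0.31 -0.61 -0.96] 0.8531722730407643
[[ 0.0029  1.      0.0019]
 [-0.0028  0.0019 -1.    ]
 [-1.      0.0029  0.0028]]
[13.84685683  0.31028069  0.37613211]
```

View pics/w9.png

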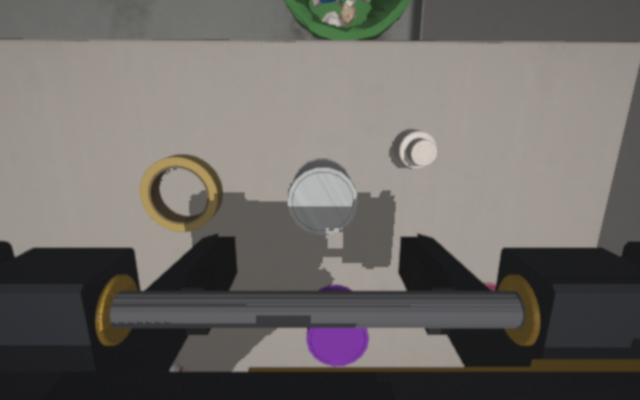

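The light tin stands where I left it, with its lid at about (322,200).

>>> apply_moves:
  delta_pos:
    - [3,0.3,0.5]
    - [6,0.3,0.5]
    - [9,0.3,0.5]
    - [11,0.3,0.5]
    - [12.6,0.3,0.5]
    - [13.5,0.3,0.5]
    - [13.8,0.3,0.5]
    - [13.8,0.3,0.5]
    - [13.8,0.3,0.5]
  yaw: [0,0,0,0,0,0,0,0,0]
  gripper: [85,85,85,85,85,85,85,85,85]

```text
clock: 14.63
tool_pos: [0.4635, 0.1963, 0.0311]
eef_rot: [0.5, 0.499, -0.499, 0.502]
contact_force: [-0.0, 0.9, 0.1]
opening: 0.849
```

>>> apply_moves:
  delta_pos:
    - [0,0,0]
    - [0,0,0]
    - [0,0,0]
    - [0,0,0]
    - [0,0,0]
    - [0,0,0]
    - [0,0,0]
    - [0,0,0]
  yaw: [0,0,0,0,0,0,0,0]
  gripper: [50,50,50,50,50,50,50,50]
  force: 35

```text
clock: 15.3
tool_pos: [0.4636, 0.1964, 0.0318]
eef_rot: [0.5, 0.499, -0.499, 0.502]
contact_force: [-0.5, 0.2, 6.3]
opening: 0.602
```

>>> apply_moves:
  delta_pos:
    - [-0.5,0,0]
    - [-2,0,0]
    - [-5,0,0]
    - [-8,0,0]
    - [-11,0,0]
    - [-13,0,0]
    - [-14,0,0]
    - [-14,0,0]
    - [-14,0,0]
  yaw: [0,0,0,0,0,0,0,0,0]
  gripper: [50,50,50,50,50,50,50,50,50]

```text
clock: 16.05
tool_pos: [0.463, 0.1967, 0.172]
eef_rot: [0.5, 0.498, -0.499, 0.502]
contact_force: [0.3, -0.1, -2.4]
opening: 0.603
```

```bash
python3 - <<'E'
from h import *
W=camera_params('wrist');im=snapshot('wrist');save('w10',im);s=get_state();print(s['clock'],s['tool_pos'],s['contact_force'].round(2),s['opening'])
print(delta([.5695,-.162,.175]))
a=cv2.imread('pics/w6.png');b=cv2.imread('pics/w10.png')
cv2.imwrite('pics/cmp.png',np.hstack([cv2.resize(x[190:360,230:405],(400,389)) for x in(a,b)]))
E
```

```text
16.1 [0.46250169 0.19647669 0.17129896] [-0.82  0.87 -2.4 ] 0.6062716496778924
[-0.22504133 10.66159852 35.86026186]
```

View pics/cmp.png

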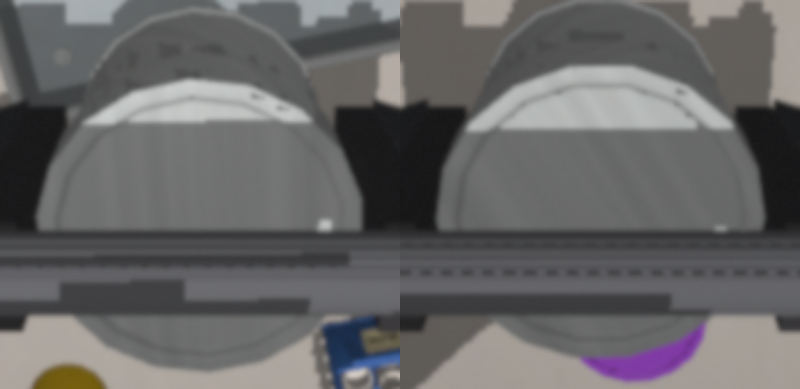

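```bash
python3 - <<'E'
from h import *
W=camera_params('wrist');s=get_state();T=R.from_quat(s['eef_rot'])
rp=T.inv().apply(np.array(W['position'])-s['tool_pos']);rq=T.inv()*R.from_quat(W['orientation'])
def cam(p,q):
    Q=R.from_quat(q);d=dict(W);d['position']=np.array(p)+Q.apply(rp);d['orientation']=(Q*rq).as_quat();return d
c9=cam([.45949,.20214,.16845],[.4995,.4995,-.499,.502]); c8=cam([.57089,-.10195,.15798],[.503,.494,-.5,.502])
def fit(n,box):
    im=cv2.imread(f'pics/{n}.png');x,y,w,h=box;c=cv2.resize(im[y:y+h,x:x+w],None,fx=6,fy=6,interpolation=cv2.INTER_CUBIC);cv2.imwrite(f'pics/{n}f.png',c)
fit('w8',(265,150,100,95));fit('w9',(270,150,100,95))
print(onz(c8,(313,200),.052),onz(c9,(322,200),.048))
E
python3 -c "
import cv2,numpy as np
cv2.imwrite('pics/f89.png',np.hstack([cv2.resize(cv2.imread(f'pics/w{i}f.png'),(400,380)) for i in(8,9)]))"
```

```text
[ 0.56929195 -0.10158263  0.052     ] [0.46374738 0.19869768 0.048     ]
```

View pics/f89.png

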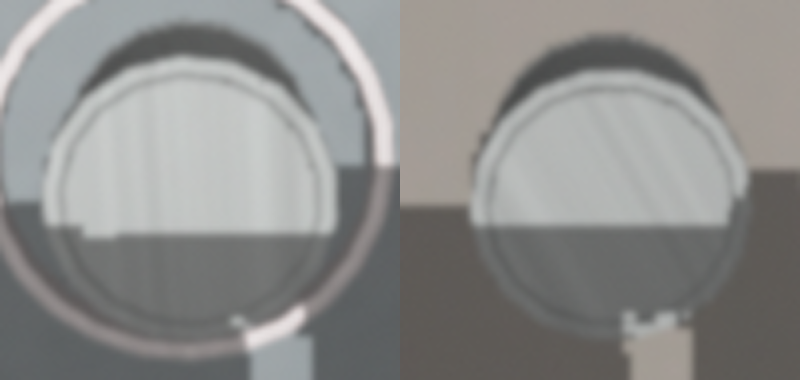

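>>> apply_moves:
  delta_pos:
    - [0,0.3,1]
    - [0,1,3.5]
    - [0,2.2,7]
    - [0,3.5,10.5]
    - [0,4.8,14]
    - [0,6,17.5]
    - [0,7.3,21]
    - [0,8.5,24.5]
    - [0,9.8,27.5]
    - [0,10.4,29]
  yaw: [0,0,0,0,0,0,0,0,0,0]
  gripper: [50,50,50,50,50,50,50,50,50,50]

```text
clock: 16.93
tool_pos: [0.5667, -0.1007, 0.1709]
eef_rot: [-0.5, -0.496, 0.503, -0.501]
contact_force: [-0.1, 0.0, -1.5]
opening: 0.607
```

>>> apply_moves:
  delta_pos:
    - [0,0.1,0.5]
    - [0,0.1,0.5]
    - [0,0.1,0.5]
    - [0,0.1,0.5]
  yaw: [0,0,0,0]
  gripper: [50,50,50,50]

```text
clock: 17.27
tool_pos: [0.5668, -0.1035, 0.1704]
eef_rot: [-0.5, -0.498, 0.502, -0.5]
contact_force: [-0.0, -0.6, -2.7]
opening: 0.603
```

```bash
python3 - <<'E'
from h import *
s=get_state();print(s['clock'],s['tool_pos'],s['contact_force'].round(2),s['opening']);print(R.from_quat(s['eef_rot']).as_matrix().round(4))
print(delta([.569,-.104,.092]))
E
```

```text
17.2667 [ 0.56676854 -0.10349221  0.17039764] [-0.03 -0.55 -2.72] 0.6027939815482822
[[-1.0e-04  1.0e+00 -3.2e-03]
 [-4.9e-03 -3.2e-03 -1.0e+00]
 [-1.0e+00 -1.0e-04  4.9e-03]]
[7.83989992 0.223861   0.01128096]
```

>>> apply_moves:
  delta_pos:
    - [2,0.22,0]
    - [4,0.22,0]
    - [6,0.22,0]
    - [7,0.22,0]
    - [7.5,0.22,0]
    - [7.8,0.22,0]
    - [7.8,0.22,0]
    - [7.8,0.22,0]
    - [7.8,0.22,0]
  yaw: [0,0,0,0,0,0,0,0,0]
  gripper: [50,50,50,50,50,50,50,50,50]

```text
clock: 18.02
tool_pos: [0.5696, -0.1038, 0.0933]
eef_rot: [-0.5, -0.498, 0.502, -0.501]
contact_force: [0.4, -0.2, -2.1]
opening: 0.605
```

```bash
python3 - <<'E'
from h import *
im=snapshot('side');save('s11',cv2.resize(im[70:180,280:430],(800,586)))
im=snapshot('scene');save('c11',cv2.resize(im[100:210,300:450],(800,586)))
P=[]
for i in range(3):
    snapshot('wrist');s=get_state();P.append(s['tool_pos'])
print(s['clock'],np.round(P,4),s['contact_force'].round(2),s['opening']);print(R.from_quat(s['eef_rot']).as_matrix().round(4))
E
```

```text
18.2667 [[ 0.5693 -0.1041  0.0931]
 [ 0.5693 -0.104   0.0929]
 [ 0.5692 -0.104   0.0928]] [ 0.83 -0.35 -2.43] 0.6020180947862117
[[ 6.0e-04  1.0e+00 -3.4e-03]
 [-5.0e-03 -3.4e-03 -1.0e+00]
 [-1.0e+00  6.0e-04  5.0e-03]]
```

View pics/s11.png

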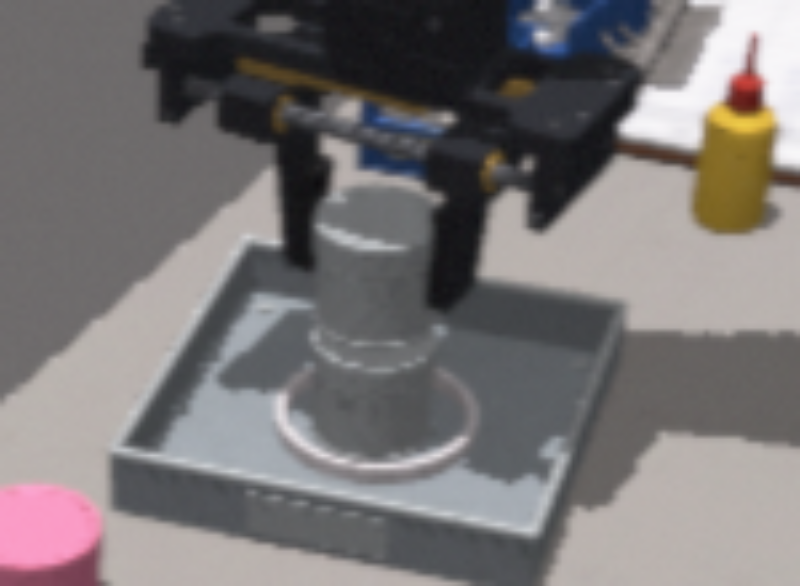

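View pics/c11.png

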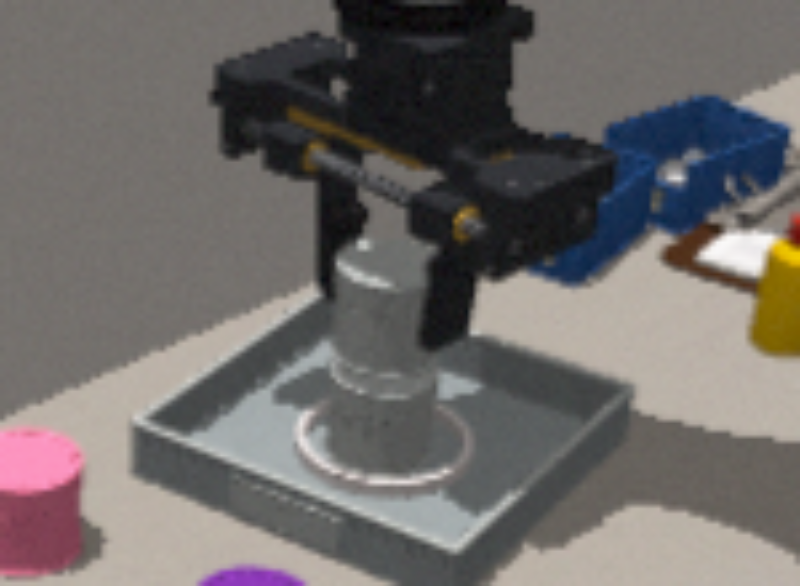

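In both views the tins line up, the upper one hovering just above the lower. Now lowering gently.

>>> apply_moves:
  delta_pos:
    - [0.3,0,0]
    - [0.5,0,0]
    - [0.7,0,0]
    - [0.8,0,0]
    - [0.87,0,0]
    - [0.87,0,0]
    - [0.87,0,0]
  yaw: [0,0,0,0,0,0,0]
  gripper: [50,50,50,50,50,50,50]

```text
clock: 18.85
tool_pos: [0.5692, -0.104, 0.0841]
eef_rot: [-0.5, -0.498, 0.502, -0.501]
contact_force: [0.2, -0.4, -2.2]
opening: 0.604
```

>>> apply_moves:
  delta_pos:
    - [0.05,0,0]
    - [0.08,0,0]
    - [0.1,0,0]
    - [0.1,0,0]
  yaw: [0,0,0,0]
  gripper: [50,50,50,50]

```text
clock: 19.18
tool_pos: [0.5693, -0.1041, 0.0838]
eef_rot: [-0.5, -0.498, 0.502, -0.501]
contact_force: [-2.0, -0.1, 5.3]
opening: 0.604
```

>>> apply_moves:
  delta_pos:
    - [-0.03,0,0]
    - [-0.03,0,0]
    - [-0.03,0,0]
    - [-0.03,0,0]
    - [-0.03,0,0]
    - [-1,0,0]
    - [-4,0,0]
    - [-7,0,0]
    - [-10,0,0]
    - [-10,0,0]
  yaw: [0,0,0,0,0,0,0,0,0,0]
  gripper: [65,70,80,88,88,88,88,88,88,88]

```text
clock: 20.02
tool_pos: [0.5727, -0.1038, 0.1898]
eef_rot: [0.502, 0.495, -0.5, 0.503]
contact_force: [0.6, 0.1, -0.3]
opening: 0.88
```

```bash
python3 - <<'E'
from h import *
im=snapshot('side');a=cv2.resize(im[80:180,300:400],(400,400))
im=snapshot('scene');b=cv2.resize(im[110:210,320:420],(400,400));save('f12',np.hstack([a,b]))
save('w12',snapshot('wrist'))
s=get_state();print(s['clock'],s['tool_pos'],s['contact_force'].round(2),s['opening'])
E
```

```text
20.1667 [ 0.56894352 -0.1036789   0.18410907] [ 0.47 -0.43 -0.37] 0.8764708321610956
```

View pics/f12.png

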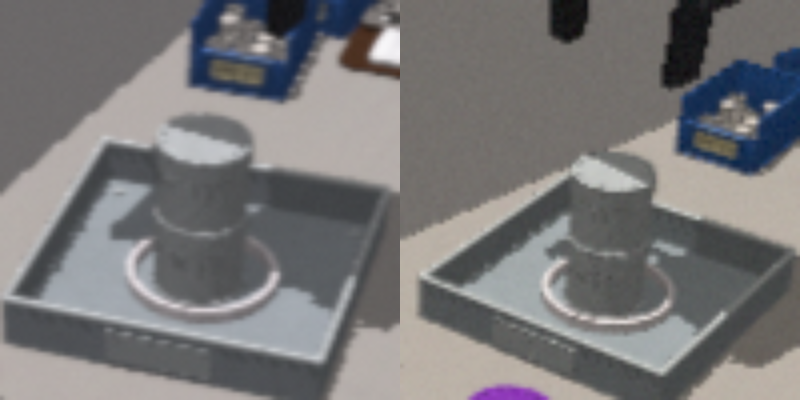

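View pics/w12.png

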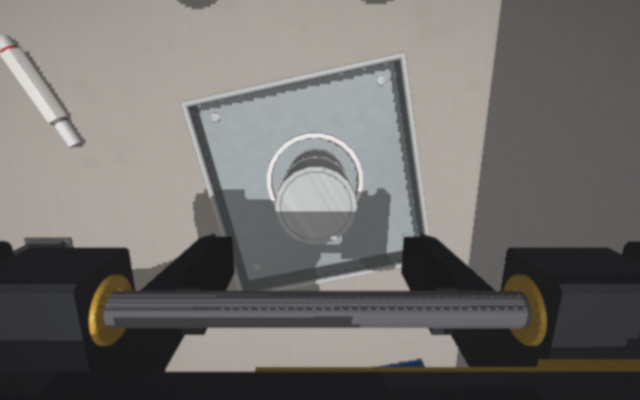

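The stack stands upright and aligned inside the ring, and the fingers are well clear.

```bash
python3 -c "
from plant import *
print(finish_job())"
```

```text
the job is handed in; nothing more can be done
None
```

The job is done and handed in at about 20 s. The heavier tin stands in the ring on the tray's floor, with the lighter one stacked upright on top of it.

- **Weights:** I lifted both. The nearer tin pulled about 2.5 N (roughly 0.25 kg), so I set it back down. The farther one pulled about 7 N (roughly 0.7 kg), so it went into the ring.
- **Setting down:** I lowered each tin in small steps until the wrist force changed sign (5.4 N and 5.3 N upward), then opened the fingers and backed off.
- **Last checks:** The side, scene and wrist pictures all show the stack upright inside the ring with the tins lined up, and the gripper open about 10 cm above it.
- **Disagreement:** My two estimates of how the light tin sat in the hand differed by about 1 mm along y, so I placed it at a value between them. The scene camera's positions were also about 5 to 8 mm off the other two in x, so I went by the wrist and side views.

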